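Stir the lot of ceramic balls before sampling

TASK

Mix the lot of ceramic balls before some are drawn for measuring: take the tall stirrer by its rod and, starting at the side of the pot nearest the robot, stir two full rounds clockwise as seen from above, with the foot down among the balls about half-way between the pot's middle and its wall, pushing them along. Keep every ball in the pot, and finish by standing the stirrer upright on the round black pad, its foot wholly on the pad.

Things in the scene. Friction and masses are not known exactly. Their poses are not given: they have to be found in the camera images.
- stirrer_mid (a point): Tall stirrer: bare steel rod 16 mm thick on a weighted foot (26 mm across, 34 mm high, flat below, tapering to the rod by 42 mm), 150 mm tall, about 160 g, standing upright on the bench. This point: on its axis, half-way up, 75 mm above the underside; z is up the rod. Grip the rod 50 to 145 mm above the underside. A like stub only 75 mm tall stands near it and is not used.
- stirrer_foot (a point): Centre of the flat underside of the tall stirrer's foot, 75 mm below stirrer_mid along the axis.
- pot: Wide straight-walled round aluminium pot with the balls, fixed to the bench: 158 mm outside, 150 mm inside diameter, rim 55 mm and inner floor 5 mm above the bench. Origin: centre of its underside. Its x axis points to its far side, away from the robot (along the world's x), y to the robot's left. A smaller empty cup stands elsewhere.
- pad: Flat round black rubber pad, 90 mm in diameter and 4 mm thick, fixed on the bench. Origin: centre of its underside.
- ball0_center (a point): Centre of one of the six loose white ceramic balls, 22 mm in diameter, 21 g, polished and slippery, in the pot. At the start all six lie in one layer on the pot's floor, gathered in its far half, so that the near side is free for the foot.
- ball1_center (a point): Centre of one of the six loose white ceramic balls, 22 mm in diameter, 21 g, polished and slippery, in the pot.
- ball2_center (a point): Centre of one of the six loose white ceramic balls, 22 mm in diameter, 21 g, polished and slippery, in the pot.
- ball3_center (a point): Centre of one of the six loose white ceramic balls, 22 mm in diameter, 21 g, polished and slippery, in the pot.
- ball4_center (a point): Centre of one of the six loose white ceramic balls, 22 mm in diameter, 21 g, polished and slippery, in the pot.
- ball5_center (a point): Centre of one of the six loose white ceramic balls, 22 mm in diameter, 21 g, polished and slippery, in the pot.
Mind the look-alikes: they are no part of the job. Leave any green or pink look-alike of the pot alone.

How it is judged:
On the way, in this order (a step that is already met when the one before it is completed fails the run):
1. first round: the stirrer's foot, within 20 mm of the pot's inner floor, is at the pot's near side (15 mm or more off its centre) (horizontal distance between stirrer_foot and pot below 0.072 m and z of stirrer_foot in the frame of pot below 0.025 m and x of stirrer_foot in the frame of pot below -0.015 m), for 0.04 s.
2. first round: the stirrer's foot, within 20 mm of the pot's inner floor, is at the pot's left side (15 mm or more off its centre) (horizontal distance between stirrer_foot and pot below 0.072 m and z of stirrer_foot in the frame of pot below 0.025 m and x of stirrer_foot in the frame of pot between -0.01 and 0.01 m and y of stirrer_foot in the frame of pot above 0.015 m), for 0.04 s.
3. first round: the stirrer's foot, within 20 mm of the pot's inner floor, is at the pot's far side (15 mm or more off its centre), and at least one ball has been pushed 15 mm or more from its place (horizontal distance between stirrer_foot and pot below 0.072 m and z of stirrer_foot in the frame of pot below 0.025 m and x of stirrer_foot in the frame of pot above 0.015 m and distance of any of ball0_center, ball1_center, ball2_center, ball3_center, ball4_center, ball5_center from where it was at the start of the episode above 0.015 m), for 0.04 s.
4. first round: the stirrer's foot, within 20 mm of the pot's inner floor, is at the pot's right side (15 mm or more off its centre) (horizontal distance between stirrer_foot and pot below 0.072 m and z of stirrer_foot in the frame of pot below 0.025 m and x of stirrer_foot in the frame of pot between -0.01 and 0.01 m and y of stirrer_foot in the frame of pot below -0.015 m), for 0.04 s.
5. second round: the stirrer's foot, within 20 mm of the pot's inner floor, is at the pot's near side (15 mm or more off its centre) (all of step 1), for 0.04 s.
6. second round: the stirrer's foot, within 20 mm of the pot's inner floor, is at the pot's left side (15 mm or more off its centre) (all of step 2), for 0.04 s.
7. second round: the stirrer's foot, within 20 mm of the pot's inner floor, is at the pot's far side (15 mm or more off its centre) (horizontal distance between stirrer_foot and pot below 0.072 m and z of stirrer_foot in the frame of pot below 0.025 m and x of stirrer_foot in the frame of pot above 0.015 m), for 0.04 s.
8. second round: the stirrer's foot, within 20 mm of the pot's inner floor, is at the pot's right side (15 mm or more off its centre) (all of step 4), for 0.04 s.
9. the second round is closed: the foot, still down in the pot, is back at the near side (all of step 5), for 0.04 s.
At the end, for the whole second after the job is handed in: The tall stirrer stands on the pad, its foot's centre within 32 mm of the pad's centre (so wholly on it) and resting on it (underside less than 9 mm above the bench), within about 10 degrees of upright, and all six balls are in the pot, below its rim (horizontal distance between stirrer_foot and pad below 0.032 m and height (world z) of stirrer_foot below 0.009 m and angle between stirrer_mid's own z axis and vertical below 0.17 rad and horizontal distance between each of ball0_center, ball1_center, ball2_center, ball3_center, ball4_center, ball5_center and pot below 0.075 m and height (world z) of each of ball0_center, ball1_center, ball2_center, ball3_center, ball4_center, ball5_center below 0.055 m); the robot touches nothing.
It also fails if it takes over 69 s, if anything falls off the work surface, if the arm or the gripper's body presses on something with over 40 N, if the wrist force passes 120 N, or if a joint passes its speed limit or range.

ROBOT

A 6-joint arm with a two-finger parallel gripper is mounted at the origin on the work surface. World frame = base frame: x ahead of the robot, y to its left, z up, the work surface at z = 0. Lengths are in m, angles in rad, forces in N, time in s.
With the tool pointing down it reaches from about 0.3 to 0.875 m from the base axis. Payload 4.2 kg.
Tool frame: the origin (TCP) lies at the very end of the fingers, on their centre line; the grasp point (between the pads) lies 19 mm behind it; z points along the fingers, y is the line along which they close (so a half turn about z gives the same grasp; the last joint's range is limited). The gripper opens to 85 mm and grips with 20 to 120 N. Pads are 22 mm wide; open, the fingers measure 114 mm over their backs; the gripper's body (76 mm by 85 mm) begins 54 mm behind the grasp point. The pads swing forward as they close: fully open they stand 13 mm farther back than shut.
Start: joints at [-1.298, 0.32, 1.565, -0, 1.257, -0.02], TCP at [0.166, -0.551, 0.231] pointing down, gripper open.
Joint ranges: [-3.11, 3.11], [-0.84, 2.01], [0.21, 2.61], [-1.34, 4.49], [0.05, 2.63], [-2.56, 2.56]. Speed limits (rad/s): [2.57, 2.57, 3.14, 3.14, 3.14, 3.14].

INTERFACE

Orientations are given as a unit quaternion [x, y, z, w].
In Python, from station import * gives the robot as it stands.
- The arm moves only by the shell command python3 -m pendant 'ROWS' [FORCE]. ROWS is JSON, a list of rows, each a list of 7 numbers: the turn, a rotation vector about the tool's x, y, z in degrees, then the shift along the tool's x, y, z in mm, then the finger opening in mm, from 0 to 85.4. In form: [[rx, ry, rz, x, y, z, jaw], ...]. A call has 1 to 8 rows; each row is the pose to reach, as a shift and turn from the pose commanded when the call began, along the tool's axes at that moment; what a row does not reach only later rows make up. A row lasts 1/12 s, in which the tool goes at most 41.7 mm and 7.16 degrees, less where a joint would pass 70% of its speed; a pose out of reach is approached as far as the arm can. A call with a gripper value outside its range is refused whole. The fingers move at their own pace and stop on an object; FORCE is the grip in N (left out, the last holds). Time passes only in rows, so rows that repeat a pose let the fingers close. It gives the time, the measured TCP pose, the force, the opening and the grip force at its end, in the units of the state.
- sense(): the state, without advancing time (a new reading comes with each control period).
- snapshot(name): name is "scene" or "top" or "wrist"; returns a dict with "pixels" (384x512x3 uint8, red, green, blue), "fx", "fy", "cx", "cy" (pixels), "R" (3x3) and "t" (3): a world point X has camera coordinates R X + t; the wrist camera has in their place "T_tool_cam" (4x4, takes a point from camera to tool coordinates, whose origin is the TCP and whose axes are the flange's). Camera axes: x right, y down, z forward; pixel columns grow to the right and rows downward; lengths in m; the calibration is good to about 2 mm. A picture is of the moment at which its call begins: read the wrist's pose just before it. There is no depth.
- finish_job(): hands the job in; it is judged then, once.
Trained networks look in the newest picture that a camera, given by its name, has taken for a name from the list of things; names that differ only in an ending like _2 or _b are one class to them, and where a whole thing is asked for, a point or a joint stands for the part that bears it (a point fixed in the world has none). Each returns a list of dicts, best first, with "confidence" (0 to 1); they miss things now and then, are a little off and sometimes report something else, mostly with a low value. They report only what shows in the picture. A call takes as long as a camera call. They do not tell look-alikes from the thing itself.
- boxes_of(label, camera): "centre" ([x, y, z] in m, in world coordinates, good to about 4 mm: the middle of the surface that is visible of it).
The state is a dict: "time_s": time; "q": joint angles; "dq": joint speeds; "joint_torque": joint torques, N m; "tool_pos": TCP position; "tcp_rot": TCP orientation; "contact_force": force on the tool from outside, world axes, zero at the start; "wrist_torque": the same for the moment, N m; "width": opening from 0.0 (shut) to 1.0 (fully open); "finger_force": force on a finger pad.
Only numpy, scipy, OpenCV 4.12 (cv2) and the standard library are available. Lean on these libraries where they do the work, as an engineer would, in place of code of your own. Each camera call takes 0.05 s, during which the arm holds its last target. There are 200 camera calls.

## Working session

There is one attempt and no reset: what is moved stays moved. The work goes in short steps, Python scripts to look and compute and a shell command to move; the robot and the scene stay as the last step left them, time stands still between calls to the robot, and variables do not carry over. Pictures are saved under pics/ and viewed, at most 10 in all, crops included, and the job is handed in when it is done.

```bash
mkdir -p pics
python3 - <<'E'
from station import *
import cv2
s=sense();print(s["time_s"],s["tool_pos"],s["tcp_rot"],s["width"],s["contact_force"])
ims=[]
for c in("scene","top"):
    p=snapshot(c);ims.append(p["pixels"])
    for l in("stirrer_mid","pot","pad","ball0_center"):
        for d in boxes_of(l,c): print(c,l,round(d["confidence"],2),[round(v,3) for v in d["centre"]], {k:v for k,v in d.items() if k not in("confidence","centre")})
    cv2.imwrite(f"pics/{c}.png",p["pixels"][:,:,::-1])
E
```

```text
0.0 [ 0.16583772 -0.55006699  0.23047194] [ 9.89303145e-01  1.45871500e-01 -1.18363334e-04 -8.82645743e-04] 1.0022419058592797 [ 0.82610264 -0.61510263  0.68990031]
scene stirrer_mid 0.82 [0.511, 0.184, 0.071] {}
scene pot 0.72 [0.206, -0.298, 0.021] {}
scene pot 0.69 [0.371, 0.318, 0.019] {}
scene pot 0.64 [0.497, -0.007, 0.015] {}
scene pad 0.82 [0.507, -0.282, 0.003] {}
top stirrer_mid 0.65 [0.502, 0.181, 0.077] {}
top pot 0.94 [0.215, -0.304, 0.006] {}
top pot 0.74 [0.378, 0.321, 0.004] {}
top pot 0.6 [0.512, -0.004, 0.006] {}
top pad 0.58 [0.508, -0.275, 0.011] {}
```

View pics/scene.png

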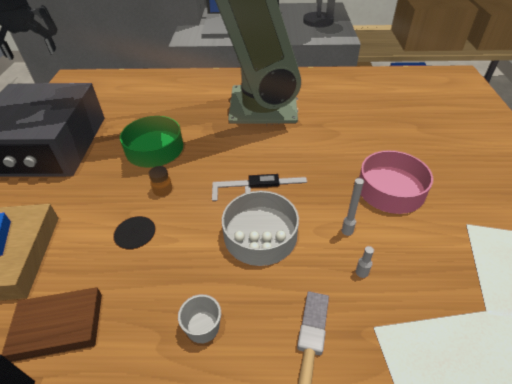

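View pics/top.png

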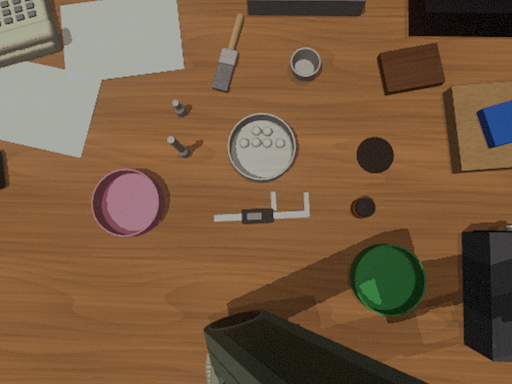

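The scene view shows the tall stirrer at (352,208) and the 75 mm stub at (365,262). The pots are grey with balls (260,228), green (152,142) and pink (395,182). The small cup is at (200,318) and the pad at (135,232), with a small black knob at (160,180).
In the top view, the tall stirrer is at (178,146) and the stub at (178,107). The grey pot is at (262,148) and the pad at (375,155). The tall rod and the grey pot with balls fit the description, so I'll confirm them in an enlarged crop.

```bash
cat > h.py <<'E'
from station import *
import cv2, numpy as np
def ray(p,uv,z):
    R,t=np.array(p["R"]),np.array(p["t"]); c=-R.T@t
    d=R.T@np.array([(uv[0]-p["cx"])/p["fx"],(uv[1]-p["cy"])/p["fy"],1]); return c+d*(z-c[2])/d[2]
def proj(p,X):
    x=np.array(p["R"])@np.array(X)+np.array(p["t"]); return np.array([p["fx"]*x[0]/x[2]+p["cx"],p["fy"]*x[1]/x[2]+p["cy"]])
E
python3 - <<'E'
from h import *
out={}
p=snapshot("top"); im=p["pixels"]; g=cv2.cvtColor(im,cv2.COLOR_RGB2GRAY)
# pad
def blob(g,x0,y0,x1,y1,th):
    m=(g[y0:y1,x0:x1]<th).astype(np.uint8); n,l,st,c=cv2.connectedComponentsWithStats(m); i=1+np.argmax(st[1:,4]); return c[i]+[x0,y0],st[i]
c,st=blob(g,345,125,405,185,45);print("pad",c,st,ray(p,c,.004))
hsv=cv2.cvtColor(im,cv2.COLOR_RGB2HSV)
def grey(x0,y0,x1,y1):
    m=(hsv[y0:y1,x0:x1,1]<70).astype(np.uint8); n,l,st,c=cv2.connectedComponentsWithStats(m); i=1+np.argmax(st[1:,4])
    k=cv2.findContours((l==i).astype(np.uint8),0,1)[0][0]; return k[:,0]+[x0,y0],st[i]
k,st=grey(215,105,310,187); e=cv2.fitEllipse(cv2.convexHull(k));print("pot",e,st,ray(p,e[0],.055)); 
X=ray(p,e[0],.055); print("radius m",np.linalg.norm(ray(p,(e[0][0]+e[1][0]/2,e[0][1]),.055)-X))
k,st=grey(160,128,196,165);print("stirrer",st, cv2.minAreaRect(k))
a=cv2.resize(im[95:190,155:315],None,fx=5,fy=5,interpolation=cv2.INTER_CUBIC)
cv2.imwrite("pics/crop1.png",a[:,:,::-1])
s=snapshot("scene");b=cv2.resize(s["pixels"][165:285,320:390],None,fx=5,fy=5,interpolation=cv2.INTER_CUBIC)
cv2.imwrite("pics/crop2.png",b[:,:,::-1])
print(proj(p,[.5,0,0]),proj(p,[.6,0,0]),proj(p,[.5,.1,0]))
E
```

```text
pad [374.66898608 154.78926441] [  12   13   36   35 1006] [ 0.50860527 -0.27715481  0.004     ]
pot ((261.3652648925781, 146.70254516601562), (68.07401275634766, 69.1766586303711), 6.592764377593994) [  13    8   68   69 3707] [ 0.51250983 -0.00395011  0.055     ]
radius m 0.07834385553196051
stirrer [  7   8  23  22 195] ((178.50001525878906, 146.00001525878906), (27.577163696289062, 9.192388534545898), 45.0)
[259.90963662 156.34095675] [260.87944039 116.28790821] [219.12118624 155.53486537]
```

View pics/crop1.png

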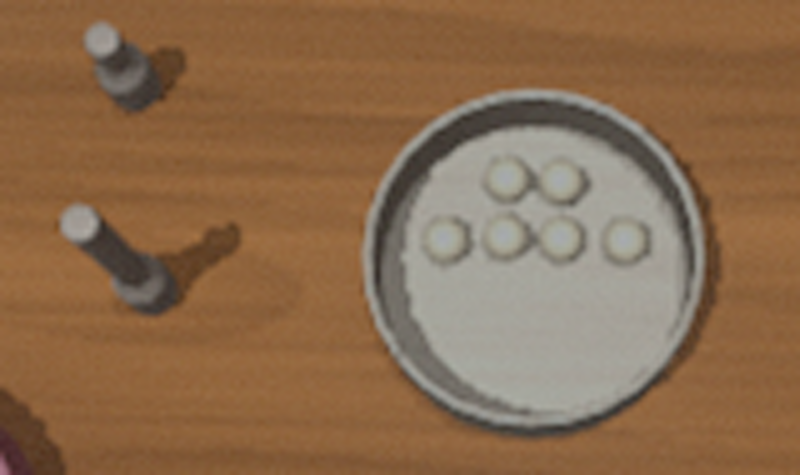

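View pics/crop2.png

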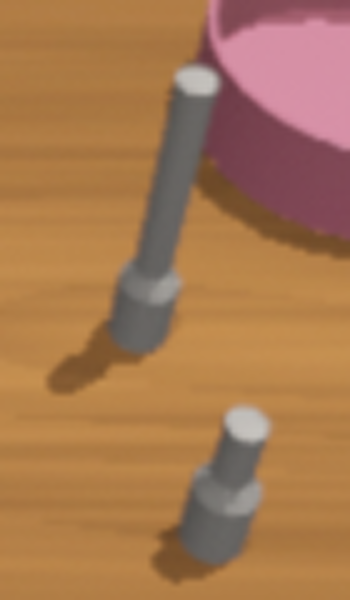

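The crops confirm it. The tall stirrer's top is at top-view (170.6,139.2) and scene (359,180.8), with a long bare rod. The stub has the same foot but a short rod. All six balls lie in the grey pot's far half.

Run:
```python
from h import *
t=snapshot("top");s=snapshot("scene")
print("tops",ray(t,(170.6,139.2),.15),ray(s,(359,180.8),.15))
X=(ray(t,(170.6,139.2),.15)+ray(s,(359,180.8),.15))/2
print(proj(t,[X[0],X[1],.0]),proj(s,[X[0],X[1],.0]))
# crop foot estimates: top crop foot underside centre ~(152,295); scene ~(137,338)
print("feet",ray(t,(185.0,153.0),.0),ray(s,(347.0,232.2),0.0))
# pot rim & pad in scene
hsv=cv2.cvtColor(s["pixels"],cv2.COLOR_RGB2HSV)
m=(s["pixels"].max(2)[205:260,105:165]<60).astype(np.uint8);n,l,st,c=cv2.connectedComponentsWithStats(m);i=1+np.argmax(st[1:,4]);print("pad",ray(s,c[i]+[105,205],.004))
for z in(.055,):
  c=np.array([.5125,-.004,z]); print([proj(s,c+[.079*np.cos(a),.079*np.sin(a),0]).round(1).tolist() for a in np.arange(4)*np.pi/2])
```

```text
tops [0.50490726 0.18340329 0.15      ] [0.50456996 0.18298463 0.15      ]
[185.4479073  152.96429774] [347.0421327 230.9554627]
feet [0.50462789 0.18429669 0.        ] [0.50813549 0.18257718 0.        ]
pad [ 0.51274657 -0.27782799  0.004     ]
[[259.5, 248.7], [298.6, 217.0], [260.4, 189.7], [221.6, 217.0]]
```

```bash
python3 -m pendant '[[0,0,-7,0,0,-10,85],[0,0,-14,0,0,-10,85],[0,0,-21,0,0,-10,85],[0,0,-28,0,0,-10,85],[0,0,-35,0,0,-10,85],[0,0,-42,0,0,-10,85],[0,0,-49,0,0,-10,85],[0,0,-56,0,0,-10,85]]'
```

```text
time_s: 1.37
tool_pos: [0.1659, -0.5505, 0.2414]
tcp_rot: [0.803, 0.596, -0.0, 0.0]
contact_force: [0.4, 0.0, 0.4]
width: 0.995
finger_force: 0.0
```

```bash
python3 -m pendant '[[0,0,-6,0,0,0,85],[0,0,-12,0,0,0,85],[0,0,-17.2,0,0,0,85],[0,0,-17.2,0,0,0,85]]'
python3 - <<'E'
from h import *
from scipy.spatial.transform import Rotation as Ro
s=sense();R=Ro.from_quat(s["tcp_rot"]).as_matrix();print(R.round(4),s["q"]);print(1e3*R.T@(np.array([.505,.1835,.240])-s["tool_pos"]))
E
```

```text
time_s: 1.7
tool_pos: [0.166, -0.5506, 0.2414]
tcp_rot: [0.707, 0.707, -0.0, 0.0]
contact_force: [-0.6, 1.1, 0.8]
width: 0.998
finger_force: 0.0
[[-1.e-03  1.e+00  0.e+00]
 [ 1.e+00  1.e-03 -1.e-04]
 [-1.e-04  0.e+00 -1.e+00]] [-1.29801420e+00  3.13580977e-01  1.54769427e+00 -1.45832268e-05
  1.28016819e+00 -1.29897591e+00]
[733.72927186 339.75048749   1.2640038 ]
```

```bash
python3 -m pendant '[[0,0,0,35,16,0,85],[0,0,0,70,32,0,85],[0,0,0,105,48,0,85],[0,0,0,140,64,0,85],[0,0,0,175,80,0,85],[0,0,0,210,96,0,85],[0,0,0,245,112,0,85],[0,0,0,280,128,0,85]]' && python3 -m pendant '[[0,0,0,35,16,0,85],[0,0,0,70,32,0,85],[0,0,0,105,48,0,85],[0,0,0,140,64,0,85],[0,0,0,175,80,0,85],[0,0,0,210,96,0,85],[0,0,0,245,112,0,85],[0,0,0,280,128,0,85]]' && python3 -m pendant '[[0,0,0,35,16,0,85],[0,0,0,70,32,0,85],[0,0,0,105,48,0,85],[0,0,0,140,64,0,85],[0,0,0,174,83,0,85],[0,0,0,174,83,0,85],[0,0,0,174,83,0,85]]'
python3 - <<'E'
from h import *
from scipy.spatial.transform import Rotation as Ro
s=sense();R=Ro.from_quat(s["tcp_rot"]).as_matrix();print(R.round(4),s["q"]);print(1e3*R.T@(np.array([.505,.1835,.092])-s["tool_pos"]))
w=snapshot("wrist");cv2.imwrite("pics/w1.png",w["pixels"][:,:,::-1])
T=np.linalg.inv(np.array(w["T_tool_cam"]))
for z in(.15,.0):
  X=T@np.append(R.T@(np.array([.505,.1835,z])-s["tool_pos"]),1);print(w["fx"]*X[0]/X[2]+w["cx"],w["fy"]*X[1]/X[2]+w["cy"])
E
```

```text
time_s: 2.37
tool_pos: [0.2944, -0.2689, 0.2415]
tcp_rot: [0.708, 0.706, 0.0, 0.0]
contact_force: [0.0, -1.0, 0.5]
width: 0.995
finger_force: 0.0
time_s: 3.03
tool_pos: [0.4226, 0.0113, 0.2416]
tcp_rot: [0.708, 0.706, 0.0, 0.0]
contact_force: [1.7, -1.4, -0.7]
width: 0.993
finger_force: 0.0
time_s: 3.62
tool_pos: [0.5057, 0.1847, 0.2407]
tcp_rot: [0.707, 0.707, -0.0, -0.0]
contact_force: [-0.0, 0.2, 0.5]
width: 0.995
finger_force: 0.0
[[-4.e-04  1.e+00 -8.e-04]
 [ 1.e+00  4.e-04 -6.e-04]
 [-6.e-04 -8.e-04 -1.e+00]] [ 3.29112485e-01  2.56440090e-01  1.63101262e+00 -3.19864382e-04
  1.25507914e+00  3.28799508e-01]
[ -1.1591452   -0.53556802 148.65178558]
253.3909179182703 192.31123225352394
253.59586402840412 155.23054303451346
```

View pics/w1.png

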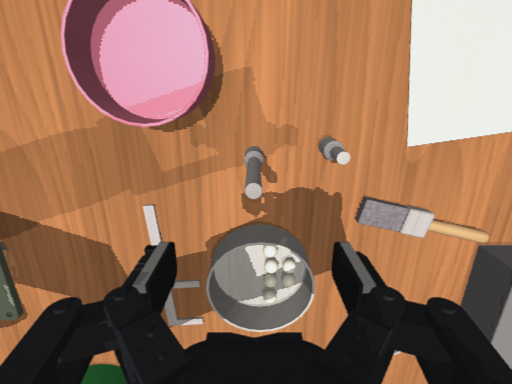

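The wrist view shows the tall stirrer's top at (254,190), against a predicted (253,192). The stub is to the right at (340,155). The fingers will straddle the rod cleanly, so I'm descending and gripping.

```bash
python3 -m pendant '[[0,0,0,-1,0,30,85],[0,0,0,-1,0,60,85],[0,0,0,-1,0,85,85],[0,0,0,-1,0,105,85],[0,0,0,-1,0,122,85],[0,0,0,-1,0,138,85],[0,0,0,-1,0,149,85],[0,0,0,-1,0,149,85]]' && python3 -m pendant '[[0,0,0,0,0,0,40],[0,0,0,0,0,0,20],[0,0,0,0,0,0,10],[0,0,0,0,0,0,5],[0,0,0,0,0,0,5],[0,0,0,0,0,0,5],[0,0,0,0,0,0,5],[0,0,0,0,0,0,5]]' 80
```

```text
time_s: 4.33
tool_pos: [0.5031, 0.1802, 0.0905]
tcp_rot: [0.708, 0.706, -0.002, -0.001]
contact_force: [-0.8, -0.3, 0.0]
width: 0.995
finger_force: 0.0
time_s: 5.0
tool_pos: [0.5054, 0.1825, 0.093]
tcp_rot: [0.707, 0.707, 0.0, 0.0]
contact_force: [-1.1, -0.6, 6.2]
width: 0.165
finger_force: 77.8
```

```bash
python3 -m pendant '[[0,0,0,0,0,-10,5],[0,0,0,0,0,-30,5],[0,0,0,0,0,-55,5],[0,0,0,0,0,-75,5],[0,0,0,0,0,-85,5],[0,0,0,0,0,-85,5],[0,0,0,0,0,-85,5]]'
python3 - <<'E'
from h import *
from scipy.spatial.transform import Rotation as Ro
s=sense();tp=s["tool_pos"];R=Ro.from_quat(s["tcp_rot"]).as_matrix();print(tp,R.round(4)[:,2],s["contact_force"],s["finger_force"])
a=[]
for c in("scene","top"):
  p=snapshot(c);im=p["pixels"].copy()
  f=tp[2]-.092
  for z,d in((f,0),(f+.034,0)):
    q=proj(p,[.505 if 0 else tp[0],tp[1],z]);print(c,q)
    if z==f:q0=q
  x,y=int(q0[0]),int(q0[1]);k=im[y-35:y+25,x-35:x+35];k=cv2.resize(k,None,fx=6,fy=6,interpolation=cv2.INTER_CUBIC)[:,:400]
  cv2.circle(k,(int((q0[0]-x+35.5)*6),int((q0[1]-y+35.5)*6)),3,(255,0,0),-1);a.append(k)
cv2.imwrite("pics/held.png",np.hstack(a)[:,:,::-1])
w=snapshot("top")
E
```

```text
time_s: 5.58
tool_pos: [0.505, 0.1822, 0.177]
tcp_rot: [0.707, 0.707, -0.0, 0.0]
contact_force: [-0.3, 0.3, -1.6]
width: 0.171
finger_force: 78.0
[0.50504287 0.18224293 0.17703959] [-1.e-04 -2.e-04 -1.e+00] [-0.34445016  0.31607935 -1.64752886] 78.03349614143372
scene [353.01862652 204.41923301]
scene [355.87504753 192.52147887]
top [178.12430794 145.64957933]
top [174.61013113 142.36923426]
```

View pics/held.png

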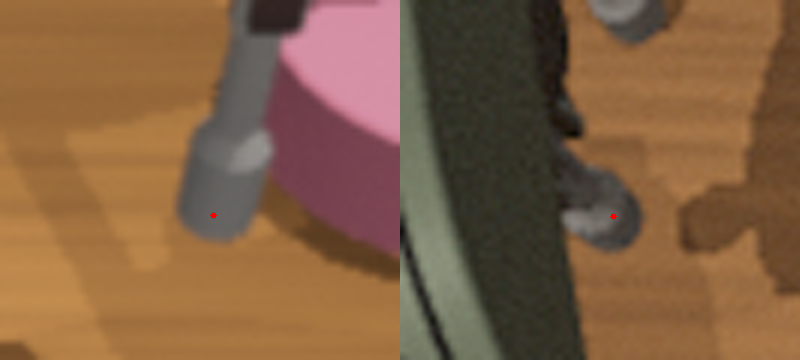

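The held view shows the stirrer upright, with the foot centred on the predicted point at (213,215). Next I'm moving above the pot's near side, then lowering.

```bash
python3 -m pendant '[[0,0,0,-20,-3,0,5],[0,0,0,-50,-8,0,5],[0,0,0,-85,-14,0,5],[0,0,0,-120,-20,0,5],[0,0,0,-150,-25,0,5],[0,0,0,-173,-28,0,5],[0,0,0,-186,-28.5,0,5],[0,0,0,-186,-28.5,0,5]]' && python3 -m pendant '[[0,0,0,0,0,0,5],[0,0,0,0,0,0,5],[0,0,0,0,0,0,5]]' && python3 -m pendant '[[0,0,0,0,0,15,5],[0,0,0,0,0,30,5],[0,0,0,0,0,45,5],[0,0,0,0,0,58,5],[0,0,0,0,0,68,5],[0,0,0,0,0,75,5],[0,0,0,0,0,75,5],[0,0,0,0,0,75,5]]'
python3 - <<'E'
import numpy as np
for k in range(25):
  a=np.radians(15*k); print(15*k,"tx=dy",round(36*np.sin(a)),"ty=dx",round(-36*np.cos(a)+36))
E
```

```text
time_s: 6.4
tool_pos: [0.4757, -0.006, 0.1762]
tcp_rot: [0.708, 0.706, -0.001, -0.001]
contact_force: [-0.3, 1.1, -0.6]
width: 0.166
finger_force: 78.0
time_s: 6.65
tool_pos: [0.4766, -0.0028, 0.1769]
tcp_rot: [0.707, 0.707, -0.0, -0.0]
contact_force: [-0.4, 0.5, -1.0]
width: 0.164
finger_force: 78.0
time_s: 7.32
tool_pos: [0.4768, -0.0032, 0.1022]
tcp_rot: [0.707, 0.707, -0.0, -0.0]
contact_force: [-0.2, 0.1, -1.3]
width: 0.17
finger_force: 78.1
0 tx=dy 0 ty=dx 0
15 tx=dy 9 ty=dx 1
30 tx=dy 18 ty=dx 5
45 tx=dy 25 ty=dx 11
60 tx=dy 31 ty=dx 18
75 tx=dy 35 ty=dx 27
90 tx=dy 36 ty=dx 36
105 tx=dy 35 ty=dx 45
120 tx=dy 31 ty=dx 54
135 tx=dy 25 ty=dx 61
150 tx=dy 18 ty=dx 67
165 tx=dy 9 ty=dx 71
180 tx=dy 0 ty=dx 72
195 tx=dy -9 ty=dx 71
210 tx=dy -18 ty=dx 67
225 tx=dy -25 ty=dx 61
240 tx=dy -31 ty=dx 54
255 tx=dy -35 ty=dx 45
270 tx=dy -36 ty=dx 36
285 tx=dy -35 ty=dx 27
300 tx=dy -31 ty=dx 18
315 tx=dy -25 ty=dx 11
330 tx=dy -18 ty=dx 5
345 tx=dy -9 ty=dx 1
360 tx=dy 0 ty=dx 0
```

```bash
python3 -m pendant '[[0,0,0,9,1,0,5],[0,0,0,18,5,0,5],[0,0,0,25,11,0,5],[0,0,0,31,18,0,5],[0,0,0,35,27,0,5],[0,0,0,36,36,0,5],[0,0,0,35,45,0,5],[0,0,0,31,54,0,5]]' && python3 -m pendant '[[0,0,0,-6,7,0,5],[0,0,0,-13,13,0,5],[0,0,0,-22,17,0,5],[0,0,0,-31,18,0,5],[0,0,0,-40,17,0,5],[0,0,0,-49,13,0,5],[0,0,0,-56,7,0,5],[0,0,0,-62,0,0,5]]' && python3 -m pendant '[[0,0,0,-4,-9,0,5],[0,0,0,-5,-18,0,5],[0,0,0,-4,-27,0,5],[0,0,0,0,-36,0,5],[0,0,0,6,-43,0,5],[0,0,0,13,-49,0,5],[0,0,0,22,-53,0,5],[0,0,0,31,-54,0,5]]'
python3 - <<'E'
from h import *
s=snapshot("scene");t=snapshot("wrist")
a=cv2.resize(s["pixels"][150:270,190:330],None,fx=3,fy=3,interpolation=cv2.INTER_CUBIC)
b=cv2.resize(t["pixels"],(380,285));b=cv2.copyMakeBorder(b,0,75,0,0,cv2.BORDER_CONSTANT)
cv2.imwrite("pics/r1.png",np.hstack([a,b])[:,:,::-1])
E
```

```text
time_s: 7.98
tool_pos: [0.532, 0.0275, 0.1022]
tcp_rot: [0.707, 0.707, 0.0, 0.0]
contact_force: [0.3, 0.0, -1.2]
width: 0.165
finger_force: 78.1
time_s: 8.65
tool_pos: [0.5296, -0.0358, 0.1023]
tcp_rot: [0.708, 0.707, -0.0, -0.0]
contact_force: [0.6, 0.6, -0.3]
width: 0.163
finger_force: 78.1
time_s: 9.32
tool_pos: [0.4759, -0.0025, 0.1024]
tcp_rot: [0.707, 0.707, -0.0, -0.0]
contact_force: [0.0, 1.1, -0.3]
width: 0.163
finger_force: 78.1
```

View pics/r1.png

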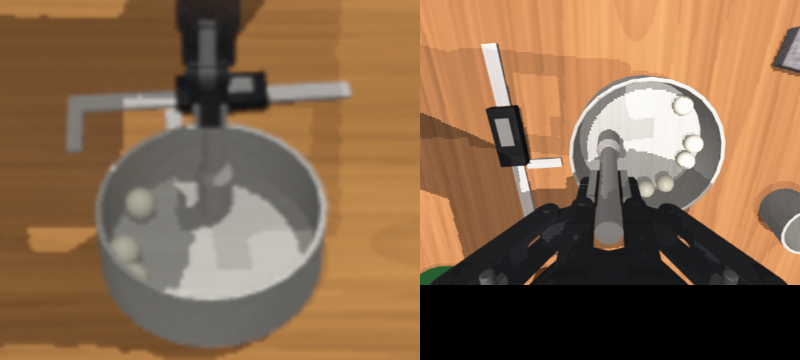

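After round one the foot is at the near side, scene crop (210,200). The wrist view shows five balls along the wall from (683,105) to (645,190), with the sixth probably hidden by the gripper. Now the second round, ending with a lift.

```bash
python3 -m pendant '[[0,0,0,9,1,0,5],[0,0,0,18,5,0,5],[0,0,0,25,11,0,5],[0,0,0,31,18,0,5],[0,0,0,35,27,0,5],[0,0,0,36,36,0,5],[0,0,0,35,45,0,5],[0,0,0,31,54,0,5]]' && python3 -m pendant '[[0,0,0,-6,7,0,5],[0,0,0,-13,13,0,5],[0,0,0,-22,17,0,5],[0,0,0,-31,18,0,5],[0,0,0,-40,17,0,5],[0,0,0,-49,13,0,5],[0,0,0,-56,7,0,5],[0,0,0,-62,0,0,5]]' && python3 -m pendant '[[0,0,0,-4,-9,0,5],[0,0,0,-5,-18,0,5],[0,0,0,-4,-27,0,5],[0,0,0,0,-36,0,5],[0,0,0,6,-43,0,5],[0,0,0,13,-49,0,5],[0,0,0,22,-53,0,5],[0,0,0,31,-54,0,5]]' && python3 -m pendant '[[0,0,0,0,0,0,5],[0,0,0,0,0,0,5],[0,0,0,0,0,-10,5],[0,0,0,0,0,-25,5],[0,0,0,0,0,-45,5],[0,0,0,0,0,-65,5],[0,0,0,0,0,-78,5],[0,0,0,0,0,-78,5]]'; python3 -m pendant '[[0,0,0,0,0,0,5],[0,0,0,0,0,0,5]]'
```

```text
time_s: 10.08
tool_pos: [0.532, 0.0274, 0.1022]
tcp_rot: [0.707, 0.707, 0.0, 0.0]
contact_force: [-0.4, -0.6, -0.9]
width: 0.163
finger_force: 78.1
time_s: 10.75
tool_pos: [0.5296, -0.0357, 0.1023]
tcp_rot: [0.707, 0.707, -0.0, -0.0]
contact_force: [-0.7, 0.2, -1.2]
width: 0.168
finger_force: 78.1
time_s: 11.42
tool_pos: [0.4758, -0.0025, 0.1024]
tcp_rot: [0.707, 0.707, -0.0, -0.0]
contact_force: [0.2, -0.6, -1.5]
width: 0.165
finger_force: 78.1
time_s: 12.08
tool_pos: [0.4791, -0.0039, 0.183]
tcp_rot: [0.707, 0.707, 0.002, 0.003]
contact_force: [0.4, -0.4, -1.9]
width: 0.172
finger_force: 78.1
time_s: 12.25
tool_pos: [0.4762, -0.0037, 0.1793]
tcp_rot: [0.707, 0.707, -0.001, -0.001]
contact_force: [-0.4, 0.1, -2.1]
width: 0.161
finger_force: 78.1
```

```bash
python3 -m pendant '[[0,0,0,-20,2,0,5],[0,0,0,-55,7,0,5],[0,0,0,-95,12,0,5],[0,0,0,-135,17,0,5],[0,0,0,-175,22,0,5],[0,0,0,-212,27,0,5],[0,0,0,-242,31,0,5],[0,0,0,-264,33,0,5]]' && python3 -m pendant '[[0,0,0,-10,1,0,5],[0,0,0,-10,1,0,5],[0,0,0,-10,1,0,5],[0,0,0,-10,1,0,5]]'
python3 - <<'E'
from h import *
s=sense();tp=s["tool_pos"];print(tp)
a=[]
for c,P in(("scene",(135,232)),("top",(375,155))):
  p=snapshot(c);im=p["pixels"];x,y=P
  k=cv2.resize(im[y-50:y+40,x-50:x+50],None,fx=4,fy=4,interpolation=cv2.INTER_CUBIC)
  for z,col in((tp[2]-.092,(255,0,0)),(.004,(0,255,0))):
    q=proj(p,[tp[0],tp[1],z]);cv2.circle(k,(int((q[0]-x+50.5)*4),int((q[1]-y+50.5)*4)),3,col,-1)
  a.append(k)
im=p["pixels"];a.append(cv2.resize(im[105:190,215:310],(400,360),interpolation=cv2.INTER_CUBIC))
o=np.hstack(a);cv2.imwrite("pics/pad.png",cv2.resize(o,(800,240))[:,:,::-1])
E
```

```text
time_s: 12.92
tool_pos: [0.5092, -0.2705, 0.1784]
tcp_rot: [0.708, 0.706, -0.001, -0.001]
contact_force: [0.1, 0.4, -0.8]
width: 0.166
finger_force: 78.1
time_s: 13.25
tool_pos: [0.5101, -0.2761, 0.1797]
tcp_rot: [0.707, 0.707, 0.0, -0.001]
contact_force: [-0.3, -0.3, -1.9]
width: 0.164
finger_force: 78.1
[ 0.51014932 -0.2760588   0.17972747]
```

View pics/pad.png

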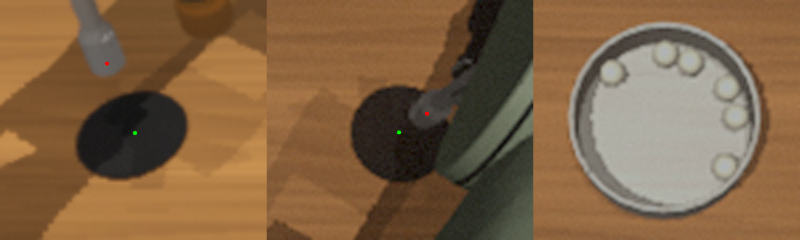

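All six balls are in the pot, and the landing point (green, at (135,132) and (399,132)) is central on the pad. Lowering now.

```bash
python3 -m pendant '[[0,0,0,0,0,15,5],[0,0,0,0,0,35,5],[0,0,0,0,0,52,5],[0,0,0,0,0,65,5],[0,0,0,0,0,74,5],[0,0,0,0,0,79,5],[0,0,0,0,0,81,5],[0,0,0,0,0,81,5]]' && python3 -m pendant '[[0,0,0,0,0,0.5,5],[0,0,0,0,0,1,5],[0,0,0,0,0,1,5],[0,0,0,0,0,1,5]]'
```

```text
time_s: 14.02
tool_pos: [0.5108, -0.2774, 0.0995]
tcp_rot: [0.707, 0.707, 0.0, 0.0]
contact_force: [-0.9, -0.3, -2.2]
width: 0.166
finger_force: 78.1
time_s: 14.35
tool_pos: [0.5108, -0.2778, 0.0988]
tcp_rot: [0.707, 0.707, 0.0, 0.0]
contact_force: [-0.3, -0.8, -2.2]
width: 0.161
finger_force: 78.1
```

```bash
python3 -m pendant '[[0,0,0,0,0,0.5,5],[0,0,0,0,0,1,5],[0,0,0,0,0,1,5],[0,0,0,0,0,1,5]]' && python3 -m pendant '[[0,0,0,0,0,0.5,5],[0,0,0,0,0,1,5],[0,0,0,0,0,1,5],[0,0,0,0,0,1,5]]'
```

```text
time_s: 14.68
tool_pos: [0.5105, -0.2777, 0.0973]
tcp_rot: [0.707, 0.707, -0.0, -0.0]
contact_force: [0.3, -0.9, -0.9]
width: 0.161
finger_force: 78.1
time_s: 15.02
tool_pos: [0.5107, -0.2778, 0.097]
tcp_rot: [0.707, 0.707, -0.0, 0.0]
contact_force: [-1.6, 0.5, 5.0]
width: 0.163
finger_force: 78.7
```

Contact is felt at +5 N. I'm releasing gently and retreating.

```bash
python3 -m pendant '[[0,0,0,0,0,0,20],[0,0,0,0,0,0,30],[0,0,0,0,0,0,45],[0,0,0,0,0,0,60],[0,0,0,0,0,0,75],[0,0,0,0,0,0,85],[0,0,0,0,0,0,85],[0,0,0,0,0,0,85]]' 20 && python3 -m pendant '[[0,0,0,0,0,-10,85],[0,0,0,0,0,-30,85],[0,0,0,0,0,-60,85],[0,0,0,0,0,-90,85],[0,0,0,0,0,-120,85],[0,0,0,0,0,-140,85],[0,0,0,0,0,-140,85],[0,0,0,0,0,-140,85]]'
python3 - <<'E'
from h import *
w=snapshot("wrist");p=snapshot("scene")
x,y=135,232
a=cv2.resize(p["pixels"][y-70:y+40,x-60:x+60],(400,367),interpolation=cv2.INTER_CUBIC)
b=cv2.resize(w["pixels"],(400,300));b=cv2.copyMakeBorder(b,0,67,0,0,cv2.BORDER_CONSTANT)
cv2.imwrite("pics/end.png",np.hstack([a,b])[:,:,::-1])
print(boxes_of("stirrer_mid","scene"))
E
```

```text
time_s: 15.68
tool_pos: [0.5106, -0.2777, 0.0963]
tcp_rot: [0.707, 0.707, -0.0, 0.0]
contact_force: [-0.5, -1.1, 0.2]
width: 0.995
finger_force: 0.0
time_s: 16.35
tool_pos: [0.511, -0.2779, 0.2382]
tcp_rot: [0.707, 0.707, 0.0, 0.002]
contact_force: [-0.4, 0.5, -0.7]
width: 0.996
finger_force: 0.0
[{'centre': [0.5172, -0.2692, 0.0764], 'confidence': 0.85}]
```

View pics/end.png

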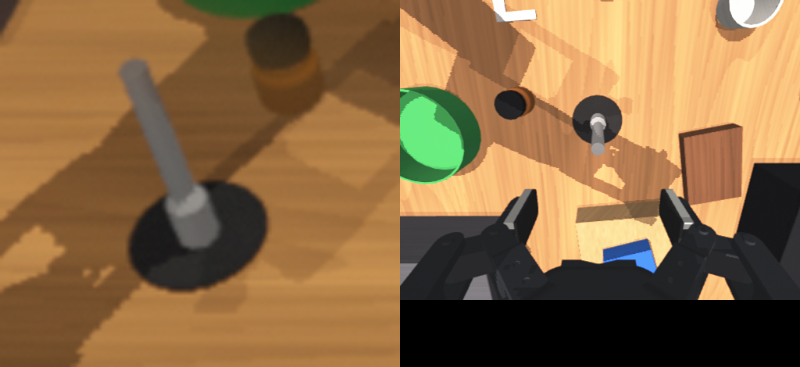

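The stirrer stands upright with its foot central on the pad, scene crop (200,235) and wrist (597,120). The gripper is clear of it.

```bash
python3 -c "
from station import *
print(finish_job())"
```

```text
the job is handed in; nothing more can be done
None
```

I stirred two full clockwise rounds from the near side, saw all six balls in the pot afterwards, stood the stirrer upright on the pad and handed the job in at about 16 s; no verdict was returned.

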